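Set out the stain tins in order of shade

TASK

Set out the stains for toning the bare tray: stand the four small stain tins on the four drip saucers, one to a saucer, in order of shade, with the lightest next to the pale bare tray and the darkest next to the freshly varnished one. Keep the tins upright, set each down gently inside its saucer's rim without dropping it, and let nothing touch the wet varnished tray.

Things in the scene. Friction and masses are not known exactly. Their poses are not given: they have to be found in the camera images.
- tin_straw: Closed tin of wood stain, the lightest: pale straw yellow (lid and label show the shade), with a narrow bare-steel rim. Upright cylinder 60 mm in diameter and 64 mm tall, 0.12 to 0.24 kg, loose on the bench. Origin at the centre of its underside, z up its axis; yaw means nothing.
- tin_honey: Closed tin of wood stain, second lightest: orange honey (lid and label show the shade), with a narrow bare-steel rim. Upright cylinder 60 mm in diameter and 64 mm tall, 0.12 to 0.24 kg, loose on the bench. Origin at the centre of its underside, z up its axis; yaw means nothing.
- tin_mahogany: Closed tin of wood stain, second darkest: reddish mahogany brown (lid and label show the shade), with a narrow bare-steel rim. Upright cylinder 60 mm in diameter and 64 mm tall, 0.12 to 0.24 kg, loose on the bench. Origin at the centre of its underside, z up its axis; yaw means nothing.
- tin_ebony: Closed tin of wood stain, the darkest: ebony, almost black (lid and label show the shade), with a narrow bare-steel rim. Upright cylinder 60 mm in diameter and 64 mm tall, 0.12 to 0.24 kg, loose on the bench. Origin at the centre of its underside, z up its axis; yaw means nothing.
- saucer_a: One of four identical steel drip saucers, 92 mm across, 8 mm tall, fixed in a straight row about 100 mm apart on a 12 mm plywood board (125 x 430 mm) between the trays. Flat floor about 78 mm across inside a rim 5 mm higher. Origin at the centre of its underside, on the board; a tin stands 3 mm above the origin. Letters do not tell the order in the row: go by position.
- saucer_b: One of four identical steel drip saucers, 92 mm across, 8 mm tall, fixed in a straight row about 100 mm apart on a 12 mm plywood board (125 x 430 mm) between the trays. Flat floor about 78 mm across inside a rim 5 mm higher. Origin at the centre of its underside, on the board; a tin stands 3 mm above the origin. Letters do not tell the order in the row: go by position.
- saucer_c: One of four identical steel drip saucers, 92 mm across, 8 mm tall, fixed in a straight row about 100 mm apart on a 12 mm plywood board (125 x 430 mm) between the trays. Flat floor about 78 mm across inside a rim 5 mm higher. Origin at the centre of its underside, on the board; a tin stands 3 mm above the origin. Letters do not tell the order in the row: go by position.
- saucer_d: One of four identical steel drip saucers, 92 mm across, 8 mm tall, fixed in a straight row about 100 mm apart on a 12 mm plywood board (125 x 430 mm) between the trays. Flat floor about 78 mm across inside a rim 5 mm higher. Origin at the centre of its underside, on the board; a tin stands 3 mm above the origin. Letters do not tell the order in the row: go by position.
- bare_tray: Bare, pale unvarnished woven tray, 240 x 180 mm, long sides 55 mm and arched ends 75 mm tall, fixed. Origin on the bench under the middle of its end nearest the robot, x along its length away from the robot. The origin is about 200 mm from the centre of the nearest saucer and about 490 mm from the farthest. It may lie at the left or the right end of the row of saucers.
- varnished_tray: Freshly varnished, still wet, glossy red-brown woven tray, 240 x 180 mm, long sides 55 mm and arched ends 75 mm tall, fixed. Origin on the bench under the middle of its end nearest the robot, x along its length away from the robot. The origin is about 200 mm from the centre of the nearest saucer and about 490 mm from the farthest. It lies at the end of the row away from the bare tray.
Mind the look-alikes: they are no part of the job. Leave any blue look-alike of the tin_straw alone. Leave any purple look-alike of the tin_mahogany alone.

How it is judged:
By the outcome, as a careful person would: the job done as asked, in the order asked, and still so for the second after the job is handed in, with the robot touching nothing.
It also fails if it takes over 96 s, if anything falls off the work surface, if the arm or the gripper's body presses on something with over 40 N, if the wrist force passes 120 N, or if a joint passes its speed limit or range.

ROBOT

A 7-joint arm with a two-finger parallel gripper is mounted at the origin on the work surface. World frame = base frame: x ahead of the robot, y to its left, z up, the work surface at z = 0. Lengths are in m, angles in rad, forces in N, time in s.
With the tool pointing down it reaches from about 0.4 to 0.85 m from the base axis. Payload 10.4 kg.
Tool frame: the origin (TCP) lies between the finger pads; the fingertips stand 11 mm ahead of it and the grasp point (between the pads) lies 8 mm behind it; z points along the fingers, y is the direction in which the jaws open and shut (so a half turn about z gives the same grasp; the last joint's range is limited). The gripper opens to 87 mm and grips with 3 to 60 N. Pads are 19 mm wide; open, the fingers measure 117 mm over their backs; the gripper's body (75 mm by 190 mm) begins 51 mm behind the grasp point.
Start: joints at [-1.247, 0.332, -0.065, 1.46, 0.022, 1.35, -0.088], TCP at [0.212, 0.588, 0.234] pointing down, gripper open.
Joint ranges: [-2.6, 2.6], [-0.5, 2.12], [-1.47, 1.34], [0.16, 2.42], [-1.27, 4.41], [0.06, 2.06], [-2.6, 2.6]. Speed limits (rad/s): [2.22, 2.22, 2.79, 2.79, 3.14, 3.14, 3.14].

INTERFACE

Orientations are given as a unit quaternion [x, y, z, w].
In Python, from bench import r, eyes gives the robot as it stands.
- The arm moves only by the shell command python3 -m inch 'ROWS' [FORCE]. ROWS is a JSON object of lists of equal length, an entry for each row: "translation": the shift along the world's x, y, z scaled (see below), a list of three; "rot": the turn, a rotation vector about the world's x, y, z scaled (see below), a list of three; "jaw": the finger opening in mm, from 0 to 87. In form: {"translation": [[tx, ty, tz], ...], "rot": [[ax, ay, az], ...], "jaw": [jaw, ...]}. A call has 1 to 20 rows; each row is the pose to reach, as a shift and turn from the pose measured when the call began; what a row does not reach only later rows make up. The controller multiplies each number of a shift by 100 mm and each number of a turn by 60 degrees. A row lasts 1/10 s, in which the tool goes at most 50 mm and 8.59 degrees, less where a joint would pass 70% of its speed; a pose out of reach is approached as far as the arm can. A call with a number of a shift or a turn outside -1 to 1 is refused whole. A call with a gripper value outside its range is refused whole. The fingers move at their own pace and stop on an object; FORCE is the grip in N (left out, the last holds). Time passes only in rows, so rows that repeat a pose let the fingers close. It gives the time, the measured TCP pose, the force and the opening at its end, in the units of the state.
- r.read_state(): the state, without advancing time (a new reading comes with each control period).
- eyes.camera(name): name is "scene" or "top"; returns the picture (384x512x3 uint8, blue, green, red); there is no depth.
- eyes.calibration(name): a dict with "fx", "fy", "cx", "cy" (pixels), "R" (3x3) and "t" (3): a world point X has camera coordinates R X + t. Camera axes: x right, y down, z forward; pixel columns grow to the right and rows downward; lengths in m; the calibration is good to about 2 mm. A picture is of the moment at which its call begins. calibration takes no time and is no camera call.
- r.close_job(): hands the job in, once; it reports no verdict.
The state is a dict: "time": time; "joint_positions": joint angles; "joint_vel": joint speeds; "joint_torque": joint torques, N m; "ee_pos": TCP position; "eef_rot": TCP orientation; "ft_force": force on the tool from outside, world axes, zero at the start; "torque": the same for the moment, N m; "width": finger opening in m.
Only numpy, scipy, OpenCV 4.12 (cv2) and the standard library are available. Lean on these libraries where they do the work, as an engineer would, in place of code of your own. Each camera call takes 0.05 s, during which the arm holds its last target. There are 200 camera calls.

## Working session

There is one attempt and no reset: what is moved stays moved. The work goes in short steps, Python scripts to look and compute and a shell command to move; the robot and the scene stay as the last step left them, time stands still between calls to the robot, and variables do not carry over. Pictures are saved under pics/ and viewed, about 12 in all and at most 16, crops included, and the job is handed in when it is done.

```bash
ls; mkdir -p pics; python3 - <<'E'
from bench import r, eyes
import cv2,json
for n in("scene","top"):
    cv2.imwrite(f"pics/{n}0.png",cv2.resize(eyes.camera(n),(800,600),interpolation=cv2.INTER_CUBIC))
    c=eyes.calibration(n);print(n,{k:(v.tolist() if hasattr(v,'tolist') else v) for k,v in c.items()})
print(r.read_state())
E
```

```text
pics
scene {'fx': 404.05533378100836, 'fy': 404.05533378100836, 'cx': 256.2085485691745, 'cy': 191.2356659944132, 'R': [[-0.4287532607896619, 0.9033901590605342, -0.007540681322992776], [0.4849191791196397, 0.22308641495946321, -0.8456274836962604], [-0.7622493234396256, -0.36622216204527674, -0.5337202422081404]], 't': [0.20529011821248563, -0.19493639158053735, 1.3500041422250957]}
top {'fx': 358.60113980166017, 'fy': 358.60113980166017, 'cx': 257.9139806928137, 'cy': 194.5750869983644, 'R': [[-0.029564154407609754, -0.9986642204336487, -0.042376120631973005], [-0.985118209016156, 0.036291980123670714, -0.16800299534086952], [0.1693164937003013, 0.036778621566823454, -0.9848752499462459]], 't': [0.03763991026458627, 0.48018446651629754, 0.7449189213025009]}
{'time': 0.1, 'joint_positions': array([-1.24662047,  0.33280346, -0.06469448,  1.46086853,  0.02163391,
        1.34992328, -0.08849984]), 'joint_vel': array([ 0.00076674, -0.00147065,  0.0011698 , -0.00201848, -0.00148275,
        0.0004048 ,  0.00043135]), 'joint_torque': array([ 1.32648005e-03, -6.24545360e+01,  2.47738149e-02, -3.90716422e+01,
       -6.14673877e-02,  3.66961502e-02,  8.13421138e-05]), 'ee_pos': array([0.2123172 , 0.58746487, 0.23283141]), 'eef_rot': array([ 1.72509665e-01,  9.85007609e-01, -6.49869509e-04, -6.53632034e-05]), 'ft_force': array([ 0.26643784, -0.46763301, -0.04639971]), 'torque': array([-0.06343211,  0.01881576,  0.06976099]), 'width': 0.08710009705756018}
```

View pics/scene0.png

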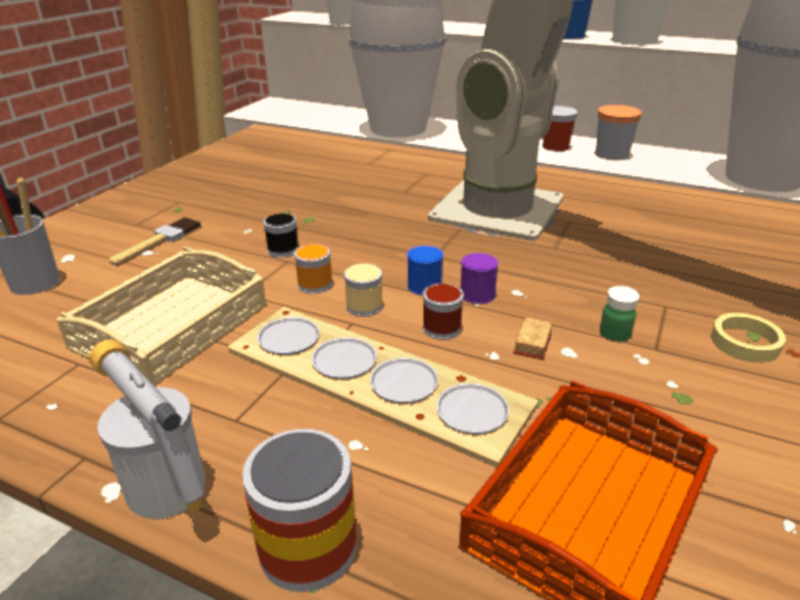

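View pics/top0.png

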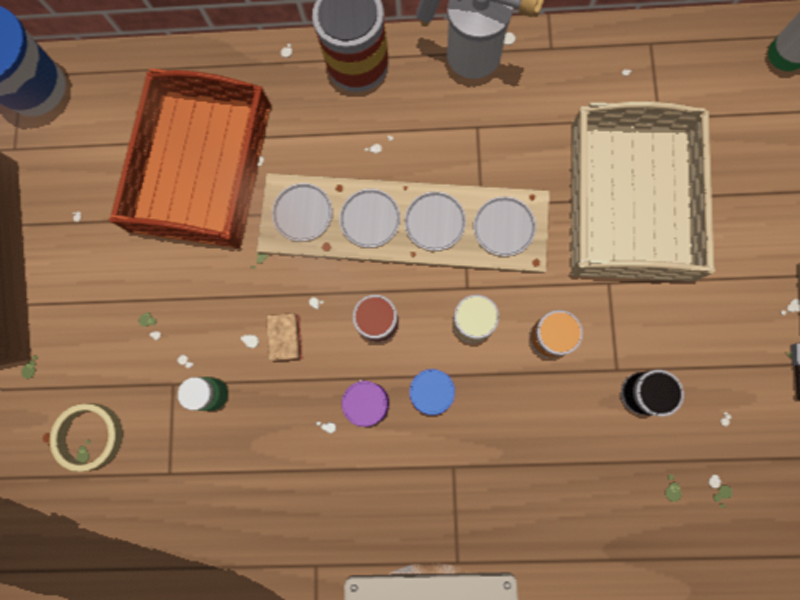

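The two views show the varnished tray at image left in top (about 190,155, y positive) and the bare tray at right (640,190). The four saucers lie at top pixels (302,212), (370,218), (435,221) and (504,226). The lids are ebony (660,393), honey (559,332), straw (476,317) and mahogany (376,317). The blue and purple look-alikes are at (432,391) and (365,403).

```bash
cat > h.py <<'E'
import numpy as np, cv2
from bench import r, eyes
C={n:eyes.calibration(n) for n in("scene","top")}
def P(n):
    c=C[n];K=np.array([[c["fx"],0,c["cx"]],[0,c["fy"],c["cy"]],[0,0,1]])
    return K@np.c_[np.array(c["R"]),np.array(c["t"])]
def tri(ps,pt):  # pixels of the 800x600 enlargement
    f=lambda p:((np.array(p,float)+.5)/1.5625-.5).reshape(2,1)
    X=cv2.triangulatePoints(P("scene"),P("top"),f(ps),f(pt))[:,0];X=X[:3]/X[3]
    e=[(lambda q:np.round((q[:2]/q[2]+.5)*1.5625-.5-np.array(p),1))(P(n)@np.r_[X,1]) for n,p in(("scene",ps),("top",pt))]
    return X,e
E
python3 - <<'E'
from h import *
D=dict(ebony=((281,221),(660,393)),honey=((313,254),(559,332)),straw=((363,275),(476,317)),mahog=((443,296),(376,317)),blue=((425,256),(432,391)),purple=((479,263),(365,403)),
s1=((289,336),(504,226)),s2=((344,358),(435,221)),s3=((404,380),(370,218)),s4=((472,408),(302,212)),
varn_nearR=((712,452),(237,245)),varn_nearL=((568,388),(268,90)))
for k,v in D.items():
    X,e=tri(*v);print(k,np.round(X,4),*e, round(np.hypot(*X[:2]),3))
E
```

```text
ebony [ 0.3464 -0.3099  0.058 ] [-1.2 -0.3] [-1.8  1.2] 0.465
honey [ 0.4319 -0.1859  0.0578] [-0.9 -0.2] [-1.2  0.7] 0.47
straw [ 0.457  -0.0767  0.0565] [-0.5 -0.1] [-0.6  0.3] 0.463
mahog [0.4617 0.061  0.0558] [-1. -0.] [-1.3  0.6] 0.466
blue [ 0.359  -0.0126  0.0569] [-0.6 -0. ] [-0.9  0.4] 0.359
purple [0.346  0.0775 0.0577] [-0.6  0. ] [-0.9  0.4] 0.355
s1 [ 0.5969 -0.1281  0.0137] [-0.9 -0.2] [-1.   0.6] 0.611
s2 [ 0.6093 -0.0271  0.0139] [-0.7 -0.1] [-0.7  0.4] 0.61
s3 [0.618  0.0699 0.0142] [-0.9 -0. ] [-0.9  0.4] 0.622
s4 [0.6321 0.1719 0.0146] [-0.6  0. ] [-0.5  0.2] 0.655
varn_nearR [ 0.5945  0.3883 -0.019 ] [-62.7   8.9] [-67.7   3.1] 0.71
varn_nearL [0.7394 0.2492 0.155 ] [-51.7   1.9] [-49.5   9.8] 0.78
```

```bash
python3 - <<'E'
from h import *
D=dict(ebony=((281,221),(660,393)),honey=((313,254),(559,332)),straw=((363,275),(476,317)),mahog=((443,296),(376,317)),
s1=((289,336),(504,226)),s2=((344,358),(435,221)),s3=((404,380),(370,218)),s4=((472,408),(302,212)))
for k,v in D.items():
    z=.02 if k[0]=='s' and k[1].isdigit() else .064
    for n,p in zip(("scene","top"),v):
        H=P(n)[:,[0,1,3]]+0; H[:,2]+=P(n)[:,2]*z
        q=np.linalg.solve(H,np.r_[(np.array(p)+.5)/1.5625-.5,1]);print(k,n,np.round(q[:2]/q[2],4))
E
python3 -m inch '{"translation":[[0.5,-1,0],[0.5,-1,0],[0.5,-1,0],[0.5,-1,0]],"rot":[[0,0,-0.25],[0,0,-0.25],[0,0,-0.25],[0,0,-0.25]],"jaw":[87,87,87,87]}' 15
```

```text
ebony scene [ 0.3571 -0.2991]
ebony top [ 0.3479 -0.31  ]
honey scene [ 0.4415 -0.1776]
honey top [ 0.4321 -0.186 ]
straw scene [ 0.4681 -0.0695]
straw top [ 0.4563 -0.0768]
mahog scene [0.4734 0.0671]
mahog top [0.4611 0.0585]
s1 scene [ 0.6039 -0.1211]
s1 top [ 0.5958 -0.1287]
s2 scene [ 0.6159 -0.0219]
s2 top [ 0.6078 -0.0281]
s3 scene [0.6239 0.074 ]
s3 top [0.6166 0.0681]
s4 scene [0.6375 0.1743]
s4 top [0.6305 0.1699]
time: 0.5
ee_pos: [0.2639, 0.4856, 0.2331]
eef_rot: [0.301, 0.954, -0.001, 0.0]
ft_force: [0.1, 1.4, -1.0]
width: 0.087
```

```bash
for i in 1 2 3 4; do python3 -m inch '{"translation":[[0.4,-0.85,0],[0.4,-0.85,0],[0.4,-0.85,0]],"rot":[[0,0,-0.206],[0,0,-0.206],[0,0,-0.206]],"jaw":[87,87,87]}' >/dev/null; done
python3 -m inch '{"translation":[[0.4,-0.85,-0.8],[0.4,-0.85,-0.8],[0.4,-0.85,-0.8],[0.4,-0.85,-0.8]],"rot":[[0,0,-0.206],[0,0,-0.206],[0,0,-0.206],[0,0,-0.206]],"jaw":[87,87,87,87]}'
python3 - <<'E'
from h import *
s=r.read_state();p=s["ee_pos"];print(p,s["eef_rot"])
from scipy.spatial.transform import Rotation as R
M=R.from_quat(s["eef_rot"]).as_matrix()
for n in C:
    im=eyes.camera(n)
    pr=lambda X:(lambda q:q[:2]/q[2])(P(n)@np.r_[X,1])
    u=pr(p);x0,y0=int(u[0])-75,int(u[1])-56;x0=max(x0,0);y0=max(y0,0)
    c=cv2.resize(im[y0:y0+112,x0:x0+150],None,fx=5.2,fy=5.2,interpolation=cv2.INTER_CUBIC)
    print(n,x0,y0)
    for nm,o in dict(tcp=(0,0,0),tipL=(0,.0435,.011),tipR=(0,-.0435,.011),backL=(0,.0585,.011),backR=(0,-.0585,.011)).items():
        q=(pr(p+M@o)-[x0,y0]+.5)*5.2-.5;print(nm,np.round(q));cv2.drawMarker(c,tuple(int(v) for v in q),(0,255,0),0,8,1)
    cv2.imwrite(f"pics/{n}1.png",c)
E
```

```text
time: 2.1
ee_pos: [0.4739, 0.0437, 0.1519]
eef_rot: [0.758, 0.652, -0.004, 0.002]
ft_force: [0.0, 0.9, 0.0]
width: 0.0871
[0.47392773 0.04374739 0.15185417] [ 0.75829082  0.65190293 -0.00366871  0.00203474]
scene 199 97
tcp [395. 295.]
tipL [339. 359.]
tipR [446. 279.]
backL [319. 374.]
backR [464. 267.]
top 168 132
tcp [397. 298.]
tipL [414. 190.]
tipR [384. 420.]
backL [419. 151.]
backR [379. 461.]
```

View pics/scene1.png

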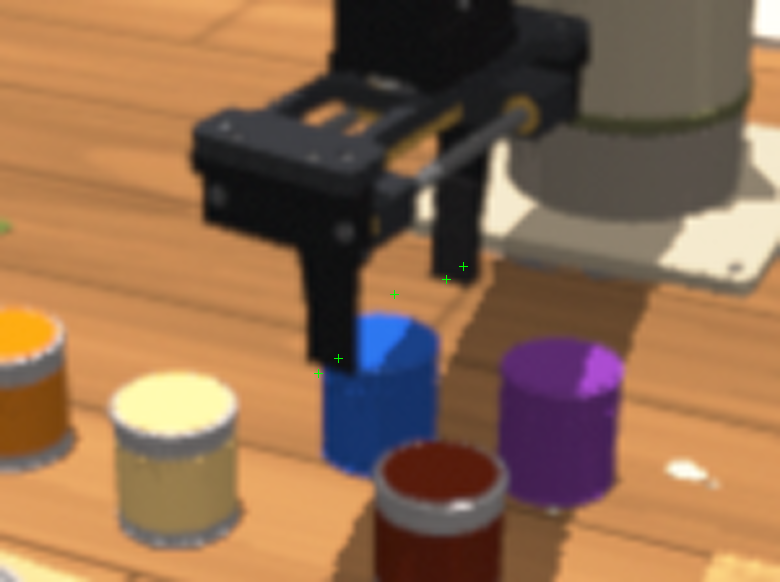

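View pics/top1.png

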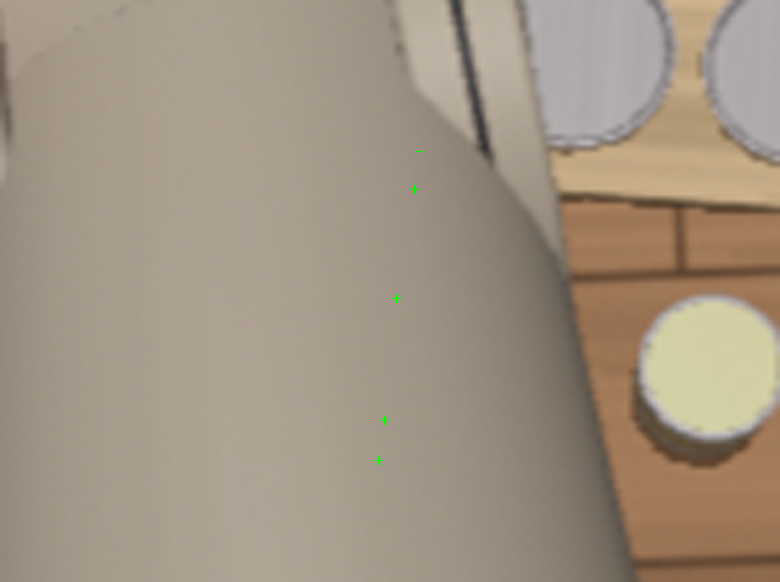

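The scene view puts the fingertips within about 1 px of where they project, at (335,368) and (455,280). The arm hides the gripper in the top view. I'll use the mean of the two views' plane fixes, then check the calibration against the gripped tin.

```bash
python3 -m inch '{"translation":[[-0.07,0.19,-0.5],[-0.07,0.19,-0.5],[-0.07,0.19,-0.5]],"rot":[[0,0,0.03],[0,0,0.03],[0,0,0.03]],"jaw":[87,87,87]}'
python3 - <<'E'
from h import *
def bp(n,p,z):
    H=P(n)[:,[0,1,3]]+0; H[:,2]+=P(n)[:,2]*z
    q=np.linalg.solve(H,np.r_[(np.array(p)+.5)/1.5625-.5,1]);return np.round(q[:2]/q[2],4)
for z in(.01,):
    print([bp("scene",p,z) for p in((430,213),(537,234),(563,196))],[bp("top",p,z) for p in((345,577),(517,576))])
im=eyes.camera("scene");cv2.imwrite("pics/scene2.png",cv2.resize(im[120:232,199:349],None,fx=5.2,fy=5.2,interpolation=cv2.INTER_CUBIC))
E
```

```text
time: 2.5
ee_pos: [0.4668, 0.0674, 0.1042]
eef_rot: [0.746, 0.666, -0.003, 0.002]
ft_force: [0.2, -0.0, 0.7]
width: 0.087
[array([ 0.103 , -0.1109]), array([0.1067, 0.1155]), array([-0.0983,  0.1181])] [array([0.1151, 0.1129]), array([ 0.1123, -0.1184])]
```

View pics/scene2.png

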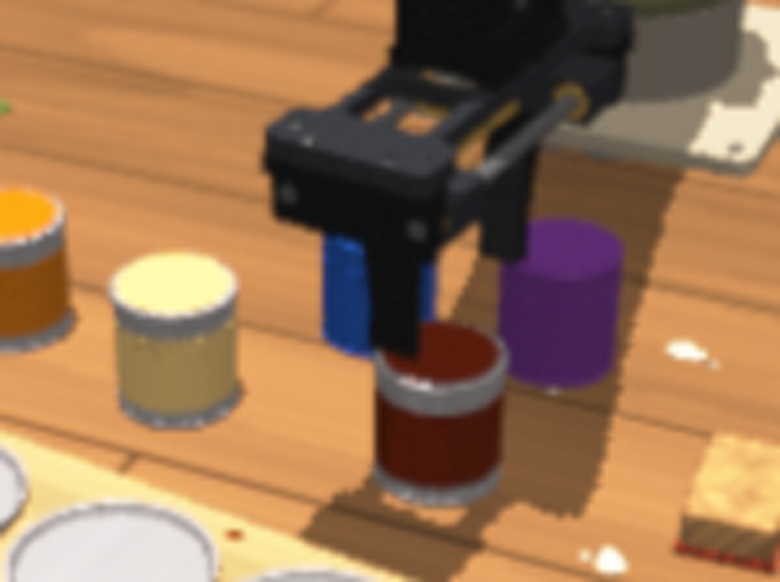

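The scene crop shows the front fingertip at (398,352), above and beyond the mahogany lid centred at (443,353), with the jaw straddling it as expected. I'll descend slowly and watch the force.

```bash
python3 -m inch '{"translation":[[0,-0.04,-0.1],[0,-0.04,-0.2],[0,-0.04,-0.3],[0,-0.04,-0.4],[0,-0.04,-0.46],[0,-0.04,-0.46]],"rot":[[0,0,0],[0,0,0],[0,0,0],[0,0,0],[0,0,0],[0,0,0]],"jaw":[87,87,87,87,87,87]}'
python3 - <<'E'
from h import *
im=eyes.camera("scene");cv2.imwrite("pics/scene3.png",cv2.resize(im[120:232,199:349],None,fx=5.2,fy=5.2,interpolation=cv2.INTER_CUBIC))
E
```

```text
time: 3.15
ee_pos: [0.4671, 0.0625, 0.0582]
eef_rot: [0.746, 0.666, -0.003, 0.002]
ft_force: [0.8, -0.5, 1.0]
width: 0.087
```

View pics/scene3.png

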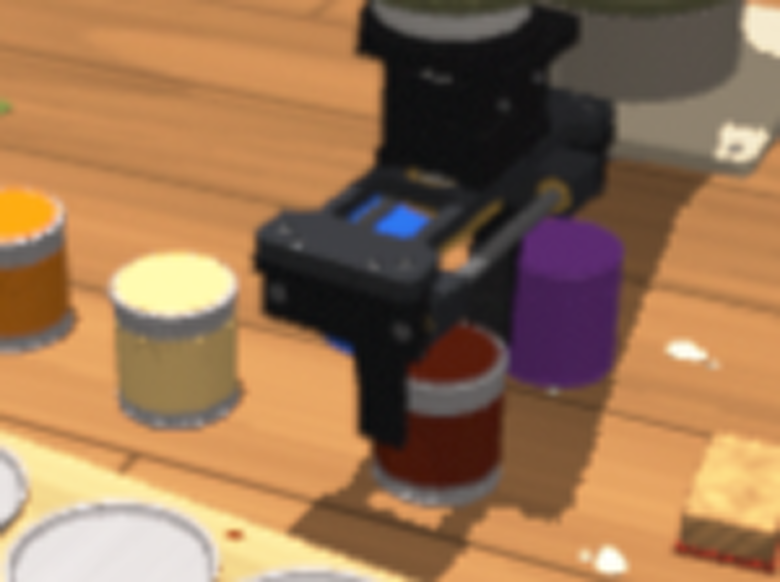

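The finger stands beside the tin at (385,440), clear of it, with no contact force. I'll lower and grip.

```bash
python3 -m inch '{"translation":[[0,0,-0.1],[0,0,-0.2],[0,0,-0.26],[0,0,-0.26],[0,0,-0.26],[0,0,-0.26],[0,0,-0.26],[0,0,-0.26],[0,0,-0.26]],"rot":[[0,0,0],[0,0,0],[0,0,0],[0,0,0],[0,0,0],[0,0,0],[0,0,0],[0,0,0],[0,0,0]],"jaw":[87,87,87,87,40,40,40,40,40]}' 20
python3 - <<'E'
from h import *
s=r.read_state();p=s["ee_pos"]
X=p.copy();X[2]=.064
q=P("scene")@np.r_[X,1];q=q[:2]/q[2];print(s["width"],q,(q-[199,120]+.5)*5.2-.5)
im=eyes.camera("scene");c=cv2.resize(im[120:232,199:349],None,fx=5.2,fy=5.2,interpolation=cv2.INTER_CUBIC)
t=np.linspace(0,2*np.pi,60)
for z,rr in((.064,.03),(0,.03)):
    L=np.c_[p[0]+rr*np.cos(t),p[1]+rr*np.sin(t),0*t+z,0*t+1]@P("scene").T;L=((L[:,:2]/L[:,2:]-[199,120]+.5)*5.2-.5)
    cv2.polylines(c,[L.astype(np.int32)],True,(0,255,0),1)
cv2.imwrite("pics/scene4.png",c)
E
```

```text
time: 4.1
ee_pos: [0.4674, 0.0626, 0.0329]
eef_rot: [0.746, 0.666, -0.002, 0.002]
ft_force: [-1.4, 1.1, 2.9]
width: 0.0594
0.059361338179168166 [282.51828104 187.59702443] [436.39506138 353.60452706]
```

View pics/scene4.png

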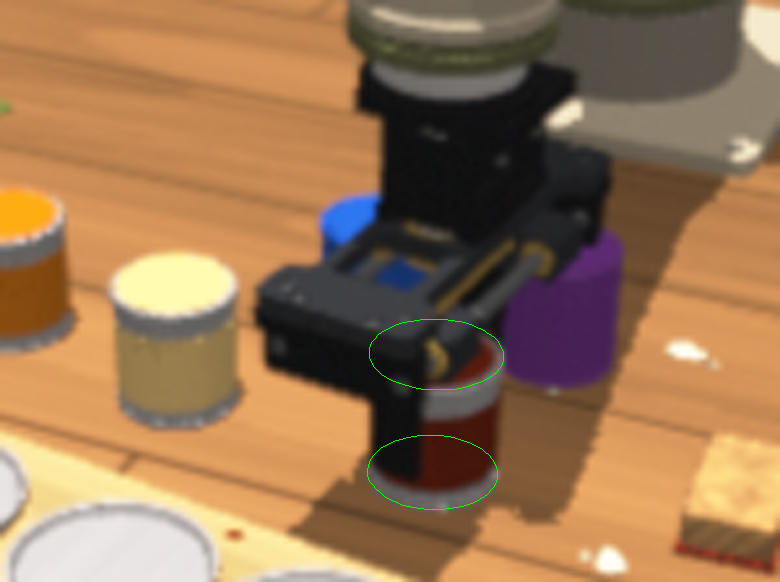

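Gripped at a width of 59.4 mm. The held tin matches the projected outline to about 1 px, so mean-of-views positions are good to 2–3 mm. I'll lift it and carry it to the third saucer, at about (0.622, 0.073).

```bash
python3 -m inch '{"translation":[[0,0,0.1],[0,0,0.3],[0,0,0.5],[0,0,0.7],[0,0,0.7]],"rot":[[0,0,0],[0,0,0],[0,0,0],[0,0,0],[0,0,0]],"jaw":[40,40,40,40,40]}' 25
python3 -m inch '{"translation":[[0.3,0,0],[0.6,0,0],[0.9,0.05,0],[0.9,0.05,0]],"rot":[[0,0,0],[0,0,0],[0,0,0],[0,0,0]],"jaw":[40,40,40,40]}' 
python3 -m inch '{"translation":[[0.3,0.05,0],[0.55,0.05,0],[0.65,0.05,-0.2],[0.65,0.05,-0.4],[0.65,0.05,-0.43],[0.65,0.05,-0.43]],"rot":[[0,0,0],[0,0,0],[0,0,0],[0,0,0],[0,0,0],[0,0,0]],"jaw":[40,40,40,40,40,40]}' 
cat > look.py <<'E'
from h import *
import sys
n,x,y,rr,z,f=sys.argv[1],*map(float,sys.argv[2:6]),sys.argv[6]
q=P(n)@[x,y,z,1];u=q[:2]/q[2];x0,y0=max(0,int(u[0])-70),max(0,int(u[1])-52)
c=cv2.resize(eyes.camera(n)[y0:y0+104,x0:x0+140],None,fx=5.2,fy=5.2,interpolation=cv2.INTER_CUBIC)
t=np.linspace(0,2*np.pi,60)
for R_,Z in [(rr,z)]:
    L=np.c_[x+R_*np.cos(t),y+R_*np.sin(t),0*t+Z,0*t+1]@P(n).T;L=((L[:,:2]/L[:,2:]-[x0,y0]+.5)*5.2-.5)
    cv2.polylines(c,[L.astype(np.int32)],True,(0,255,0),1)
cv2.imwrite(f"pics/{f}.png",c)
E
python3 look.py scene .622 .0728 .046 .02 scene5
```

```text
time: 4.65
ee_pos: [0.4691, 0.0629, 0.1056]
eef_rot: [0.746, 0.665, 0.0, 0.003]
ft_force: [-0.4, 0.5, -1.7]
width: 0.0594
time: 5.05
ee_pos: [0.5615, 0.0684, 0.1047]
eef_rot: [0.746, 0.666, 0.0, 0.004]
ft_force: [-0.8, 0.5, -2.2]
width: 0.0594
time: 5.65
ee_pos: [0.6255, 0.0732, 0.0608]
eef_rot: [0.746, 0.666, -0.001, 0.003]
ft_force: [0.7, 0.1, -1.8]
width: 0.0593
```

View pics/scene5.png

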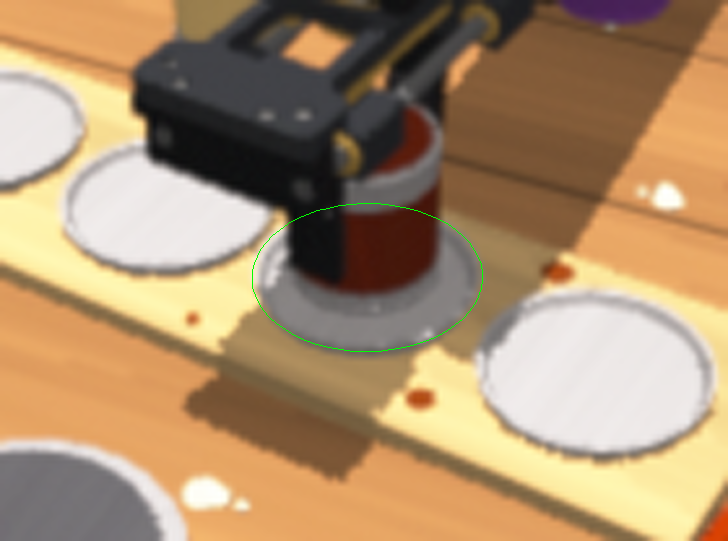

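The projected saucer outline (green) matches the real rim to within 1 px, and the tin hangs over the saucer, centred at about (365,275). I'll shift x by −3.5 mm and lower gently.

```bash
python3 -m inch '{"translation":[[-0.035,0,-0.03],[-0.035,0,-0.06],[-0.035,0,-0.09],[-0.035,0,-0.11],[-0.035,0,-0.12],[-0.035,0,-0.13],[-0.035,0,-0.13]],"rot":[[0,0,0],[0,0,0],[0,0,0],[0,0,0],[0,0,0],[0,0,0],[0,0,0]],"jaw":[40,40,40,40,40,40,40]}'
```

```text
time: 6.4
ee_pos: [0.6227, 0.0733, 0.0488]
eef_rot: [0.746, 0.666, -0.0, 0.004]
ft_force: [-0.2, -0.1, -2.0]
width: 0.0593
```

```bash
python3 -m inch '{"translation":[[0,0,-0.005],[0,0,-0.01],[0,0,-0.01]],"rot":[[0,0,0],[0,0,0],[0,0,0]],"jaw":[40,40,40]}'
```

```text
time: 6.7
ee_pos: [0.6228, 0.0733, 0.0481]
eef_rot: [0.746, 0.666, -0.0, 0.004]
ft_force: [-2.0, -0.9, 2.6]
width: 0.0597
```

Contact (fz went from −2.0 to +2.6). I'll release, lift, and go to straw at about (0.462, −0.073).

```bash
python3 -m inch '{"translation":[[0,0,0],[0,0,0],[0,0,0],[0,0,0],[0,0,0.1],[0,0,0.3],[0,0,0.6],[0,0,0.8]],"rot":[[0,0,0],[0,0,0],[0,0,0],[0,0,0],[0,0,0],[0,0,0],[0,0,0],[0,0,0]],"jaw":[87,87,87,87,87,87,87,87]}'
python3 -m inch '{"translation":[[-0.4,-0.35,0.1],[-0.8,-0.72,0.1],[-0.8,-0.72,0.1],[-0.8,-0.72,0.1]],"rot":[[0,0,0],[0,0,0],[0,0,0],[0,0,0]],"jaw":[87,87,87,87]}'
python3 -m inch '{"translation":[[-0.4,-0.35,0],[-0.8,-0.72,0],[-0.8,-0.72,0],[-0.8,-0.72,0]],"rot":[[0,0,0],[0,0,0],[0,0,0],[0,0,0]],"jaw":[87,87,87,87]}'
python3 look.py scene .622 .0728 .03 .079 scene6
```

```text
time: 7.5
ee_pos: [0.6235, 0.0732, 0.1308]
eef_rot: [0.746, 0.665, 0.001, 0.004]
ft_force: [0.4, -0.1, -0.1]
width: 0.0871
time: 7.9
ee_pos: [0.5429, -0.0002, 0.1419]
eef_rot: [0.747, 0.664, 0.002, 0.004]
ft_force: [-0.2, 1.0, 0.9]
width: 0.0868
time: 8.3
ee_pos: [0.4633, -0.0723, 0.1427]
eef_rot: [0.748, 0.664, 0.002, 0.004]
ft_force: [0.7, 0.6, 0.1]
width: 0.0871
```

View pics/scene6.png

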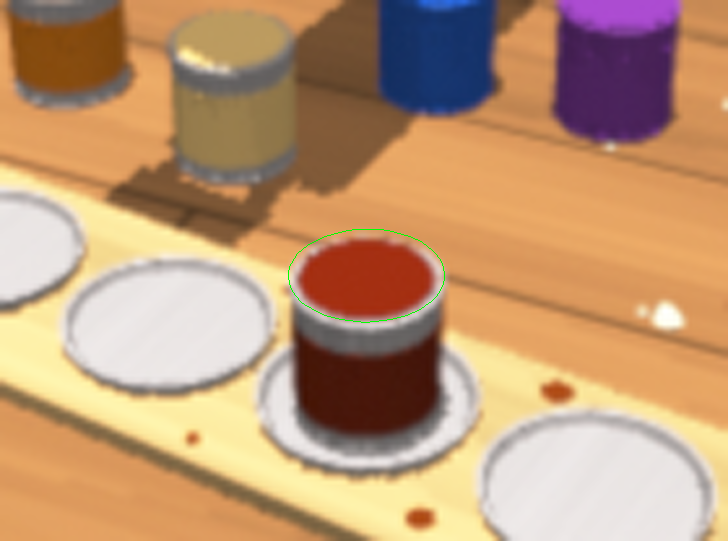

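Mahogany stands centred in its saucer, with equal rim gaps on either side: 258–293 and 442–478. Straw next.

```bash
python3 -m inch '{"translation":[[-0.01,0,-0.2],[-0.01,0,-0.4],[-0.01,0,-0.55],[-0.01,0,-0.65],[-0.01,0,-0.75],[-0.01,0,-0.75]],"rot":[[0,0,0],[0,0,0],[0,0,0],[0,0,0],[0,0,0],[0,0,0]],"jaw":[87,87,87,87,87,87]}'
python3 -m inch '{"translation":[[0,0,-0.1],[0,0,-0.2],[0,0,-0.34],[0,0,-0.34],[0,0,-0.34],[0,0,-0.34],[0,0,-0.34],[0,0,-0.34],[0,0,-0.34]],"rot":[[0,0,0],[0,0,0],[0,0,0],[0,0,0],[0,0,0],[0,0,0],[0,0,0],[0,0,0],[0,0,0]],"jaw":[87,87,87,87,40,40,40,40,40]}' 20
python3 -m inch '{"translation":[[0,0,0.1],[0,0,0.3],[0,0,0.5],[0,0,0.7],[0,0,0.7]],"rot":[[0,0,0],[0,0,0],[0,0,0],[0,0,0],[0,0,0]],"jaw":[40,40,40,40,40]}' 25
```

```text
time: 8.95
ee_pos: [0.4631, -0.0707, 0.0667]
eef_rot: [0.747, 0.665, 0.002, 0.004]
ft_force: [-0.8, -0.5, -0.7]
width: 0.0869
time: 9.85
ee_pos: [0.4632, -0.0706, 0.033]
eef_rot: [0.747, 0.665, 0.002, 0.004]
ft_force: [-1.1, -0.0, 4.5]
width: 0.0599
time: 10.35
ee_pos: [0.4648, -0.0707, 0.1058]
eef_rot: [0.747, 0.665, 0.004, 0.005]
ft_force: [0.7, -0.0, -1.4]
width: 0.0594
```

```bash
python3 -m inch '{"translation":[[0.3,-0.1,0],[0.5,-0.2,0],[0.7,-0.26,0],[0.7,-0.26,0]],"rot":[[0,0,0],[0,0,0],[0,0,0],[0,0,0]],"jaw":[40,40,40,40]}' 
python3 -m inch '{"translation":[[0.3,-0.1,0],[0.55,-0.2,0],[0.645,-0.26,-0.2],[0.645,-0.26,-0.4],[0.645,-0.26,-0.47],[0.645,-0.26,-0.47],[0.645,-0.26,-0.47]],"rot":[[0,0,0],[0,0,0],[0,0,0],[0,0,0],[0,0,0],[0,0,0],[0,0,0]],"jaw":[40,40,40,40,40,40,40]}' 
python3 look.py scene .5997 -.1252 .046 .02 scene7
```

```text
time: 10.75
ee_pos: [0.5363, -0.0975, 0.1054]
eef_rot: [0.747, 0.665, 0.003, 0.006]
ft_force: [0.4, 0.6, -1.7]
width: 0.0591
time: 11.45
ee_pos: [0.6008, -0.1233, 0.0591]
eef_rot: [0.747, 0.665, 0.004, 0.006]
ft_force: [0.3, -0.3, -1.1]
width: 0.0592
```

View pics/scene7.png

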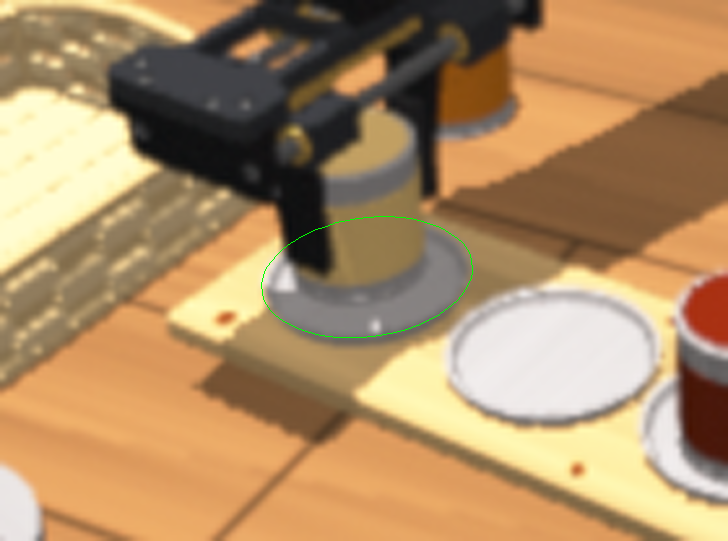

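The rim again matches within 1 px and the straw tin hangs over its saucer. I'll level a 0.8° tilt and lower.

```bash
python3 -m inch '{"translation":[[0,0,-0.03],[0,0,-0.05],[0,0,-0.07],[0,0,-0.09],[0,0,-0.1],[0,0,-0.1]],"rot":[[0.003,0.013,0],[0.003,0.013,0],[0.003,0.013,0],[0.003,0.013,0],[0.003,0.013,0],[0.003,0.013,0]],"jaw":[40,40,40,40,40,40]}'
python3 -m inch '{"translation":[[0,0,-0.005],[0,0,-0.01],[0,0,-0.01]],"rot":[[0,0,0],[0,0,0],[0,0,0]],"jaw":[40,40,40]}'
```

```text
time: 12.1
ee_pos: [0.601, -0.1234, 0.0492]
eef_rot: [0.747, 0.665, -0.0, 0.0]
ft_force: [-0.4, 0.2, -1.2]
width: 0.0594
time: 12.4
ee_pos: [0.601, -0.1234, 0.0483]
eef_rot: [0.747, 0.665, -0.0, 0.0]
ft_force: [-0.7, -0.4, -1.6]
width: 0.0595
```

```bash
python3 -m inch '{"translation":[[0,0,-0.005],[0,0,-0.009],[0,0,-0.009]],"rot":[[0,0,0],[0,0,0],[0,0,0]],"jaw":[40,40,40]}'
```

```text
time: 12.7
ee_pos: [0.6011, -0.1234, 0.0481]
eef_rot: [0.747, 0.665, 0.0, 0.0]
ft_force: [-4.3, 1.2, 9.0]
width: 0.0593
```

Contact at 9 N. I'll release and go to honey at about (0.437, −0.182).

```bash
python3 -m inch '{"translation":[[0,0,0],[0,0,0],[0,0,0],[0,0,0],[0,0,0.1],[0,0,0.3],[0,0,0.6],[0,0,0.9],[0,0,0.9]],"rot":[[0,0,0],[0,0,0],[0,0,0],[0,0,0],[0,0,0],[0,0,0],[0,0,0],[0,0,0],[0,0,0]],"jaw":[87,87,87,87,87,87,87,87,87]}'
python3 -m inch '{"translation":[[-0.4,-0.15,0],[-0.82,-0.295,0],[-0.82,-0.295,0],[-0.82,-0.295,0]],"rot":[[0,0,0],[0,0,0],[0,0,0],[0,0,0]],"jaw":[87,87,87,87]}'
python3 -m inch '{"translation":[[-0.4,-0.15,0],[-0.82,-0.295,0],[-0.82,-0.295,-0.3],[-0.82,-0.295,-0.5],[-0.82,-0.295,-0.5],[-0.82,-0.295,-0.5]],"rot":[[0,0,0],[0,0,0],[0,0,0],[0,0,0],[0,0,0],[0,0,0]],"jaw":[87,87,87,87,87,87]}'
python3 look.py scene .5997 -.1252 .03 .079 scene8
```

```text
time: 13.6
ee_pos: [0.6033, -0.1242, 0.1431]
eef_rot: [0.747, 0.665, 0.002, 0.003]
ft_force: [1.7, -0.5, 0.2]
width: 0.0871
time: 14.0
ee_pos: [0.5208, -0.1538, 0.1435]
eef_rot: [0.748, 0.664, 0.003, 0.003]
ft_force: [0.3, -0.8, 0.0]
width: 0.0871
time: 14.6
ee_pos: [0.4396, -0.1833, 0.094]
eef_rot: [0.747, 0.664, 0.003, 0.003]
ft_force: [-0.5, -0.2, -0.1]
width: 0.0869
```

View pics/scene8.png

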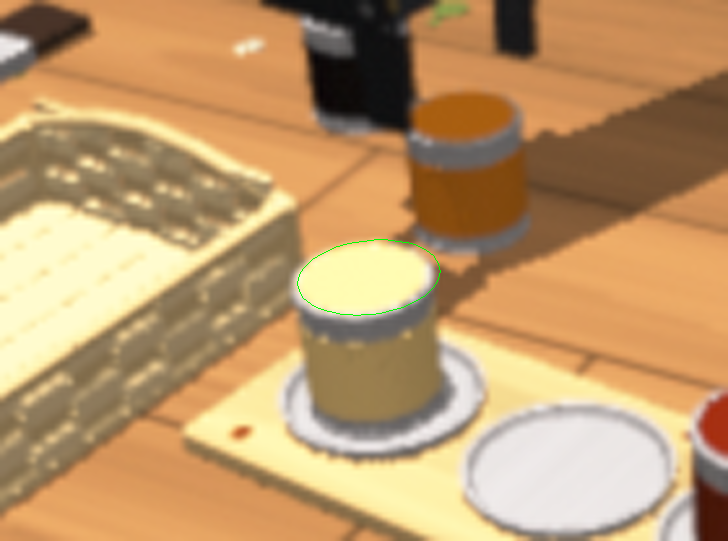

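Straw stands inside its saucer; its lid matches the target outline and it sits about 3 mm left of centre, within the 9 mm margin. The fingers over honey look a little left of its lid at (466,117), so I'll recompute its position from this crop.

```bash
python3 - <<'E'
from h import *
q=P("scene")@[.5997,-.1252,.079,1];u=q[:2]/q[2];o=np.array([int(u[0])-70,int(u[1])-52])
def bp(c,z):
    p=(np.array(c)+.5)/5.2-.5+o;H=P("scene")[:,[0,1,3]]+0;H[:,2]+=P("scene")[:,2]*z
    v=np.linalg.solve(H,np.r_[p,1]);return np.round(v[:2]/v[2],4)
print("honey lid",bp((467,117),.064),"straw lid",bp((367,277),.079), "fingers mid",bp((450,92),.083))
print("s1 rim",bp((384,400),.02),"s2",bp((568,470),.02))
E
```

```text
honey lid [ 0.4352 -0.1807] straw lid [ 0.6005 -0.1258] fingers mid [ 0.4463 -0.1818]
s1 rim [ 0.6064 -0.1204] s2 [ 0.6162 -0.0221]
```

```bash
python3 - <<'E'
from h import *
im=eyes.camera("top");c=im[95:205,160:365];cv2.imwrite("pics/top9.png",cv2.resize(c,None,fx=3.9,fy=3.9,interpolation=cv2.INTER_CUBIC))
a=eyes.camera("scene");q=P("scene")@[.5997,-.1252,.015,1];u=(q[:2]/q[2]).astype(int);print(u)
cv2.imwrite("pics/scene9.png",cv2.resize(a[u[1]-36:u[1]+24,u[0]-40:u[0]+40],None,fx=10,fy=10,interpolation=cv2.INTER_CUBIC))
E
```

```text
[184 215]
```

View pics/top9.png

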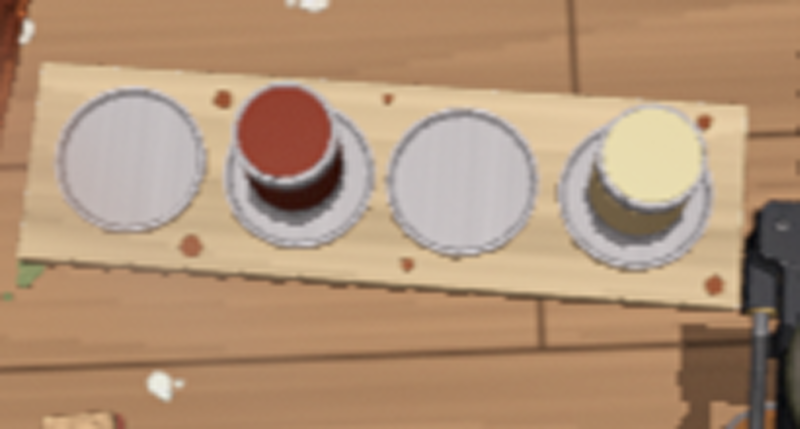

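View pics/scene9.png

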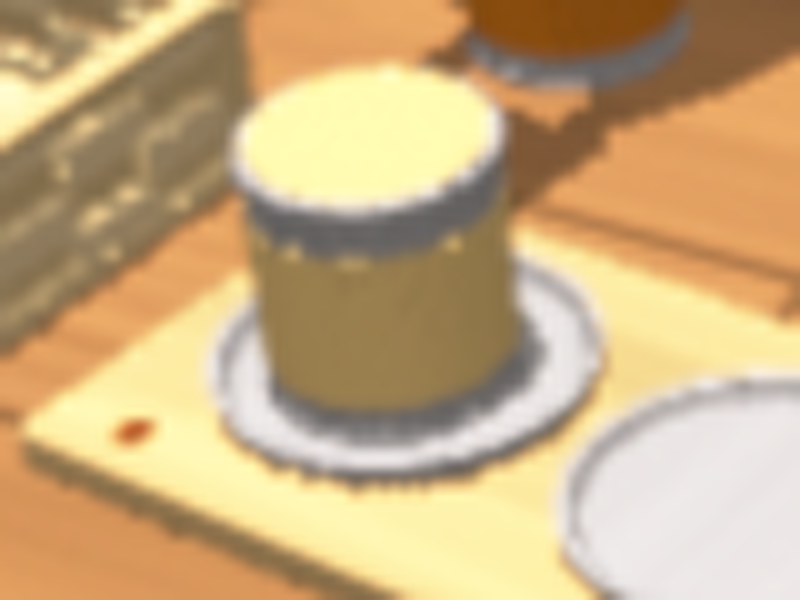

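Both views show straw and mahogany standing on their saucer floors inside the rims: in the scene crop the base spans 275–540 within a rim of 215–600, and in top it is centred at about 637 against a saucer centre of 635. Saucers 2 at (463,182) and 4 at (132,160) are free. Honey next.

```bash
python3 -m inch '{"translation":[[-0.02,0.02,0],[-0.02,0.02,-0.1],[-0.02,0.02,-0.2],[-0.02,0.02,-0.35],[-0.02,0.02,-0.5],[-0.02,0.02,-0.61],[-0.02,0.02,-0.61],[-0.02,0.02,-0.61],[-0.02,0.02,-0.61],[-0.02,0.02,-0.61],[-0.02,0.02,-0.61]],"rot":[[0,0.008,0],[0,0.008,0],[0,0.008,0],[0,0.008,0],[0,0.008,0],[0,0.008,0],[0,0.008,0],[0,0.008,0],[0,0.008,0],[0,0.008,0],[0,0.008,0]],"jaw":[87,87,87,87,87,87,40,40,40,40,40]}' 20
python3 -m inch '{"translation":[[0,0,0.1],[0,0,0.3],[0,0,0.6],[0,0,0.9],[0,0,0.9]],"rot":[[0,0,0],[0,0,0],[0,0,0],[0,0,0],[0,0,0]],"jaw":[40,40,40,40,40]}' 25
```

```text
time: 15.85
ee_pos: [0.438, -0.1815, 0.0339]
eef_rot: [0.747, 0.664, 0.0, 0.001]
ft_force: [-1.9, 0.3, 4.4]
width: 0.0594
time: 16.35
ee_pos: [0.4401, -0.1823, 0.1279]
eef_rot: [0.748, 0.664, 0.003, 0.003]
ft_force: [0.2, 0.4, -1.3]
width: 0.0595
```

```bash
python3 -m inch '{"translation":[[0,0.3,0.1],[0,0.6,0.2],[0.1,0.9,0.2],[0.1,0.9,0.2]],"rot":[[0,0,0],[0,0,0],[0,0,0],[0,0,0]],"jaw":[40,40,40,40]}' 
python3 -m inch '{"translation":[[0.3,0.3,0],[0.6,0.67,0],[0.8,0.67,0],[0.8,0.67,0]],"rot":[[0,0.005,0],[0,0.005,0],[0,0.005,0],[0,0.005,0]],"jaw":[40,40,40,40]}' 
python3 -m inch '{"translation":[[0.3,0,0],[0.6,0,0],[0.8,0,-0.2],[0.8,0,-0.5],[0.8,0,-0.8],[0.8,0,-0.85],[0.8,0,-0.85]],"rot":[[0,0.005,0],[0,0.005,0],[0,0.005,0],[0,0.005,0],[0,0.005,0],[0,0.005,0],[0,0.005,0]],"jaw":[40,40,40,40,40,40,40]}' 
python3 look.py scene .612 -.0255 .046 .02 scene10
```

```text
time: 16.75
ee_pos: [0.451, -0.0881, 0.1479]
eef_rot: [0.746, 0.666, 0.004, 0.003]
ft_force: [-1.1, -0.7, -2.3]
width: 0.0598
time: 17.15
ee_pos: [0.5326, -0.0202, 0.1471]
eef_rot: [0.745, 0.667, 0.001, 0.001]
ft_force: [0.2, -1.0, -1.8]
width: 0.0598
time: 17.85
ee_pos: [0.6116, -0.021, 0.0617]
eef_rot: [0.745, 0.667, -0.002, -0.001]
ft_force: [-0.1, 0.3, -1.3]
width: 0.0595
```

View pics/scene10.png

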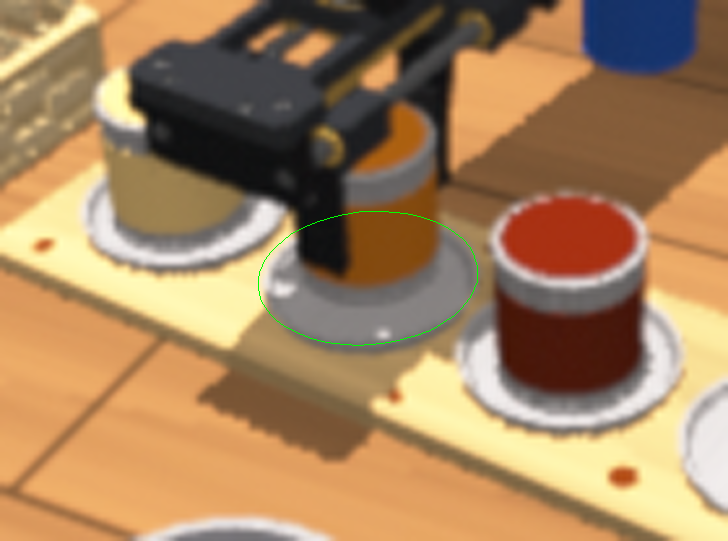

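The rim spans 264–478 with its bottom at 350, about 1 px right of and below the outline. I'll nudge by (+2, −2.5) mm and lower.

```bash
python3 -m inch '{"translation":[[0.02,-0.025,0],[0.02,-0.025,-0.04],[0.02,-0.025,-0.07],[0.02,-0.025,-0.1],[0.02,-0.025,-0.11],[0.02,-0.025,-0.12],[0.02,-0.025,-0.12]],"rot":[[0,-0.003,0],[0,-0.003,0],[0,-0.003,0],[0,-0.003,0],[0,-0.003,0],[0,-0.003,0],[0,-0.003,0]],"jaw":[40,40,40,40,40,40,40]}'
python3 -m inch '{"translation":[[0,0,-0.004],[0,0,-0.008],[0,0,-0.008]],"rot":[[0,0,0],[0,0,0],[0,0,0]],"jaw":[40,40,40]}'
```

```text
time: 18.6
ee_pos: [0.6146, -0.0233, 0.0509]
eef_rot: [0.745, 0.667, 0.0, 0.001]
ft_force: [-0.0, -0.2, -1.9]
width: 0.0594
time: 18.9
ee_pos: [0.6146, -0.0233, 0.0501]
eef_rot: [0.745, 0.667, 0.0, 0.001]
ft_force: [0.6, -0.0, -1.7]
width: 0.0595
```

```bash
python3 -m inch '{"translation":[[0,0,-0.004],[0,0,-0.008],[0,0,-0.008]],"rot":[[0,0,0],[0,0,0],[0,0,0]],"jaw":[40,40,40]}'
```

```text
time: 19.2
ee_pos: [0.6145, -0.0233, 0.0492]
eef_rot: [0.745, 0.667, 0.0, 0.001]
ft_force: [0.1, -0.5, -2.8]
width: 0.0593
```

```bash
python3 -m inch '{"translation":[[0,0,-0.004],[0,0,-0.008],[0,0,-0.008]],"rot":[[0,0,0],[0,0,0],[0,0,0]],"jaw":[40,40,40]}'
```

```text
time: 19.5
ee_pos: [0.6146, -0.0233, 0.0489]
eef_rot: [0.745, 0.667, 0.0, 0.001]
ft_force: [-2.5, -0.4, 4.9]
width: 0.0596
```

Contact. I'll release and go to ebony at about (0.352, −0.305).

```bash
python3 -m inch '{"translation":[[0,0,0],[0,0,0],[0,0,0],[0,0,0],[0,0,0.1],[0,0,0.3],[0,0,0.6],[0,0,0.9],[0,0,0.9]],"rot":[[0,0,0],[0,0,0],[0,0,0],[0,0,0],[0,0,0],[0,0,0],[0,0,0],[0,0,0],[0,0,0]],"jaw":[87,87,87,87,87,87,87,87,87]}'
for i in 1 2; do python3 -m inch '{"translation":[[-0.4,-0.3,0],[-0.7,-0.6,0],[-0.88,-0.94,0],[-0.88,-0.94,0]],"rot":[[0,0,0],[0,0,0],[0,0,0],[0,0,0]],"jaw":[87,87,87,87]}'; done
python3 -m inch '{"translation":[[-0.3,-0.3,0],[-0.6,-0.6,0],[-0.88,-0.94,0],[-0.88,-0.94,-0.4],[-0.88,-0.94,-0.4],[-0.88,-0.94,-0.4]],"rot":[[0,0,0],[0,0,0],[0,0,0],[0,0,0],[0,0,0],[0,0,0]],"jaw":[87,87,87,87,87,87]}'
python3 look.py scene .352 -.305 .03 .064 scene11
```

```text
time: 20.4
ee_pos: [0.617, -0.0237, 0.144]
eef_rot: [0.745, 0.667, 0.003, 0.003]
ft_force: [0.7, -0.2, 0.0]
width: 0.087
time: 20.8
ee_pos: [0.5263, -0.1231, 0.1446]
eef_rot: [0.748, 0.664, 0.003, 0.003]
ft_force: [0.1, 0.4, -0.2]
width: 0.0873
time: 21.2
ee_pos: [0.4357, -0.2214, 0.145]
eef_rot: [0.75, 0.661, 0.003, 0.004]
ft_force: [-0.1, 1.1, 0.4]
width: 0.0868
time: 21.8
ee_pos: [0.348, -0.3148, 0.1053]
eef_rot: [0.75, 0.662, 0.002, 0.003]
ft_force: [0.8, 0.7, 0.5]
width: 0.0872
```

View pics/scene11.png

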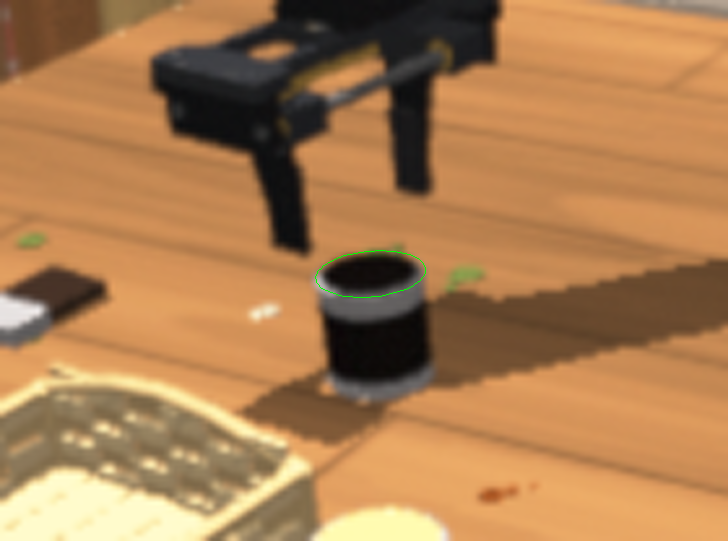

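The outline at (0.352, −0.305) fits the ebony lid at (370,274). I'll correct to it, descend, grip and lift.

```bash
python3 -m inch '{"translation":[[0.04,0.1,0],[0.04,0.1,0],[0.04,0.1,-0.2],[0.04,0.1,-0.35],[0.04,0.1,-0.5],[0.04,0.1,-0.65],[0.04,0.1,-0.72],[0.04,0.1,-0.72],[0.04,0.1,-0.72],[0.04,0.1,-0.72],[0.04,0.1,-0.72],[0.04,0.1,-0.72]],"rot":[[0,0.006,0],[0,0.006,0],[0,0.006,0],[0,0.006,0],[0,0.006,0],[0,0.006,0],[0,0.006,0],[0,0.006,0],[0,0.006,0],[0,0.006,0],[0,0.006,0],[0,0.006,0]],"jaw":[87,87,87,87,87,87,87,40,40,40,40,40]}' 20
python3 -m inch '{"translation":[[0,0,0.1],[0,0,0.3],[0,0,0.6],[0,0,0.9],[0,0,0.95],[0,0,0.95]],"rot":[[0,0,0],[0,0,0],[0,0,0],[0,0,0],[0,0,0],[0,0,0]],"jaw":[40,40,40,40,40,40]}' 25
```

```text
time: 23.05
ee_pos: [0.3528, -0.3051, 0.0344]
eef_rot: [0.75, 0.662, 0.001, 0.002]
ft_force: [-1.5, 1.4, 5.3]
width: 0.0597
time: 23.65
ee_pos: [0.3534, -0.3051, 0.1301]
eef_rot: [0.749, 0.662, 0.002, 0.002]
ft_force: [-0.6, 0.2, -3.4]
width: 0.0596
```

```bash
python3 -m inch '{"translation":[[0.1,0.3,0.2],[0.15,0.6,0.2],[0.25,0.95,0.2],[0.25,0.95,0.2]],"rot":[[0,0,0],[0,0,0],[0,0,0],[0,0,0]],"jaw":[40,40,40,40]}' >/dev/null
for i in 1 2 3; do python3 -m inch '{"translation":[[0.1,0.3,0],[0.15,0.6,0],[0.25,0.95,0],[0.25,0.95,0]],"rot":[[0,0,0],[0,0,0],[0,0,0],[0,0,0]],"jaw":[40,40,40,40]}'; done
python3 -m inch '{"translation":[[0.25,0.3,0],[0.5,0.6,0],[0.85,0.95,0],[0.85,0.95,0]],"rot":[[0,0,0],[0,0,0],[0,0,0],[0,0,0]],"jaw":[40,40,40,40]}'
```

```text
time: 24.45
ee_pos: [0.4039, -0.1066, 0.1473]
eef_rot: [0.746, 0.666, 0.001, 0.0]
ft_force: [0.7, -0.3, -3.1]
width: 0.0597
time: 24.85
ee_pos: [0.429, -0.0081, 0.1461]
eef_rot: [0.744, 0.668, 0.0, -0.001]
ft_force: [0.8, -0.1, -3.6]
width: 0.0598
time: 25.25
ee_pos: [0.4541, 0.0903, 0.1449]
eef_rot: [0.742, 0.67, -0.0, -0.001]
ft_force: [-0.5, -0.3, -2.2]
width: 0.0596
time: 25.65
ee_pos: [0.5409, 0.1889, 0.142]
eef_rot: [0.741, 0.672, -0.001, -0.001]
ft_force: [-0.5, -0.4, -3.4]
width: 0.0596
```

```bash
python3 -m inch '{"translation":[[0.3,-0.16,0],[0.6,-0.16,0],[0.94,-0.16,0],[0.94,-0.16,-0.2],[0.94,-0.16,-0.4],[0.94,-0.16,-0.6],[0.94,-0.16,-0.76],[0.94,-0.16,-0.76],[0.94,-0.16,-0.76]],"rot":[[0,0,0],[0,0,0],[0,0,0],[0,0,0],[0,0,0],[0,0,0],[0,0,0],[0,0,0],[0,0,0]],"jaw":[40,40,40,40,40,40,40,40,40]}'
python3 look.py scene .635 .1725 .046 .02 scene12
```

```text
time: 26.55
ee_pos: [0.635, 0.1722, 0.066]
eef_rot: [0.741, 0.672, -0.001, -0.001]
ft_force: [0.1, 0.1, -1.4]
width: 0.0594
```

View pics/scene12.png

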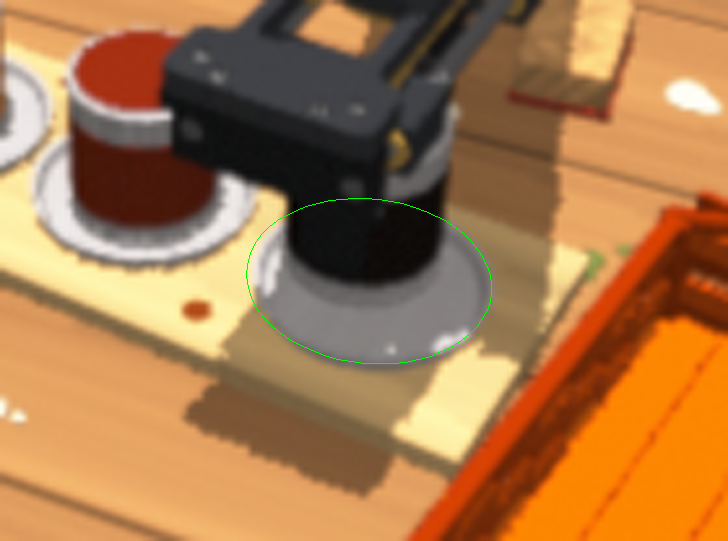

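The rim matches the outline within about 1 px, the tin is centred over it at about (366), and the wet tray is well clear to the right. Lowering.

```bash
python3 -m inch '{"translation":[[0,0.015,-0.03],[0,0.015,-0.06],[0,0.015,-0.09],[0,0.015,-0.12],[0,0.015,-0.14],[0,0.015,-0.15],[0,0.015,-0.15]],"rot":[[0,0,0],[0,0,0],[0,0,0],[0,0,0],[0,0,0],[0,0,0],[0,0,0]],"jaw":[40,40,40,40,40,40,40]}'
python3 -m inch '{"translation":[[0,0,-0.004],[0,0,-0.008],[0,0,-0.008]],"rot":[[0,0,0],[0,0,0],[0,0,0]],"jaw":[40,40,40]}'
```

```text
time: 27.3
ee_pos: [0.6354, 0.174, 0.0516]
eef_rot: [0.741, 0.672, -0.001, -0.001]
ft_force: [0.8, -0.6, -2.0]
width: 0.0597
time: 27.6
ee_pos: [0.6354, 0.174, 0.0508]
eef_rot: [0.741, 0.672, -0.001, -0.001]
ft_force: [0.0, 0.7, -1.2]
width: 0.0594
```

```bash
python3 -m inch '{"translation":[[0,0,-0.004],[0,0,-0.008],[0,0,-0.008]],"rot":[[0,0,0],[0,0,0],[0,0,0]],"jaw":[40,40,40]}'
```

```text
time: 27.9
ee_pos: [0.6354, 0.174, 0.0499]
eef_rot: [0.741, 0.672, -0.001, -0.001]
ft_force: [0.6, 0.2, -2.6]
width: 0.0598
```

```bash
python3 -m inch '{"translation":[[0,0,-0.005],[0,0,-0.01],[0,0,-0.01]],"rot":[[0,0,0],[0,0,0],[0,0,0]],"jaw":[40,40,40]}'
```

```text
time: 28.2
ee_pos: [0.6355, 0.174, 0.0496]
eef_rot: [0.741, 0.672, -0.001, -0.001]
ft_force: [-4.0, -1.2, 5.0]
width: 0.0593
```

Contact. I'll release, lift, back off toward the robot and check everything.

```bash
python3 -m inch '{"translation":[[0,0,0],[0,0,0],[0,0,0],[0,0,0],[0,0,0.1],[0,0,0.3],[0,0,0.6],[0,0,0.9],[0,0,0.95]],"rot":[[0,0,0],[0,0,0],[0,0,0],[0,0,0],[0,0,0],[0,0,0],[0,0,0],[0,0,0],[0,0,0]],"jaw":[87,87,87,87,87,87,87,87,87]}'
for i in 1 2; do python3 -m inch '{"translation":[[-0.4,0,0.2],[-0.8,0,0.4],[-0.95,0,0.4],[-0.95,0,0.4]],"rot":[[0,0,0],[0,0,0],[0,0,0],[0,0,0]],"jaw":[87,87,87,87]}';done
python3 - <<'E'
from h import *
a=cv2.resize(eyes.camera("scene")[165:300,135:350],(800,502),interpolation=cv2.INTER_CUBIC)
cv2.imwrite("pics/final_s.png",a)
E
```

```text
time: 29.1
ee_pos: [0.6375, 0.1744, 0.1496]
eef_rot: [0.741, 0.672, 0.002, 0.0]
ft_force: [0.5, 0.0, 0.2]
width: 0.0868
time: 29.5
ee_pos: [0.5412, 0.175, 0.1907]
eef_rot: [0.74, 0.672, 0.003, -0.0]
ft_force: [-0.2, -0.6, 0.2]
width: 0.0869
time: 29.9
ee_pos: [0.4457, 0.1753, 0.2312]
eef_rot: [0.74, 0.673, 0.004, -0.0]
ft_force: [0.9, 0.1, 0.7]
width: 0.087
```

The picture limit is reached, so I'll do the last check numerically: lid centroids by colour in both views against the saucer positions.

```bash
python3 - <<'E'
from h import *
S=dict(straw=(.601,-.1245),honey=(.6125,-.0245),mahog=(.622,.0728),ebony=(.6345,.173))
for n in C:
    im=cv2.GaussianBlur(eyes.camera(n),(3,3),0).astype(int)
    for k,(x,y) in S.items():
        q=P(n)@[x,y,.079,1];u=(q[:2]/q[2]);ui=u.round().astype(int)
        col=im[ui[1],ui[0]];m=(np.abs(im-col).max(2)<32).astype(np.uint8)
        _,lab,st,ce=cv2.connectedComponentsWithStats(m,connectivity=4);l=lab[ui[1],ui[0]]
        b=st[l];H=P(n)[:,[0,1,3]]+0;H[:,2]+=P(n)[:,2]*.079
        v=np.linalg.solve(H,np.r_[b[0]+(b[2]-1)/2,b[1]+(b[3]-1)/2,1]);v=v[:2]/v[2]
        print(n,k,"bgr",col,"box",b[:4],"area",b[4],"lid-saucer mm",np.round((v-[x,y])*1000,1))
E
```

```text
scene straw bgr [175 251 255] box [168 186  25  13] area 253 lid-saucer mm [ 1.1 -3.3]
scene honey bgr [ 18 172 253] box [206 200  22  12] area 207 lid-saucer mm [ 1.8 -3. ]
scene mahog bgr [ 18  47 163] box [246 214  24  13] area 249 lid-saucer mm [ 2.5 -0.1]
scene ebony bgr [19 21 27] box [290 230  25  15] area 303 lid-saucer mm [ 3.6 -1.6]
top straw bgr [182 227 239] box [289 120  62  27] area 976 lid-saucer mm [2.1 9.4]
top honey bgr [101 170 234] box [268 119  24  24] area 435 lid-saucer mm [-0.  -5.7]
top mahog bgr [ 55  71 155] box [222 118  22  22] area 386 lid-saucer mm [-0.5 -1.9]
top ebony bgr [44 51 66] box [176 115  23  21] area 377 lid-saucer mm [-0.5 -2.8]
```

```bash
python3 -c "
from bench import r
s=r.read_state();print(s['time'],s['width'],s['ft_force']);print(r.close_job())"
```

```text
30.05 0.086897266246647 [ 0.34972766 -0.24475253  0.66783835]
the job is handed in; nothing more can be done
None
```

The four stain tins are on the four saucers in order of shade, and I handed the job in at about 30 s. From the bare tray to the varnished one they run straw, honey, mahogany, ebony. The arm stayed clear of the wet tray, and I did not touch the blue and purple look-alikes.

**Set-down:** I lowered each tin in steps of about 1 mm until it touched, then released it. The force readings at contact were 9 N or less. The contact heights matched the saucer floor to about 0.2 mm, so no tin is sitting on a rim.

**Final position check (numeric):** In the scene view all four lids are the right colour. They lie within about 4 mm of their saucer centres, against a 9 mm margin.

**Disagreements and gaps:**
- **Top view:** it agreed to about 3 mm for mahogany and ebony and read −5.7 mm for honey; I had seen a few mm of sideways disagreement between the two views at the start. Its straw reading failed because the lid colour merged with the board.
- **Pictures:** the 16-picture limit blocked the last image, so honey and ebony were not seen by eye after release. Straw and mahogany were, and both stood upright inside their rims.

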